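# Feed the cedar block through the guide with the push stick

### The arm

A 6-joint arm with a two-finger parallel gripper is mounted at the origin on the work surface. World frame = base frame: x ahead of the robot, y to its left, z up, the work surface at z = 0. Lengths are in m, angles in rad, forces in N, time in s.
With the tool pointing down it reaches from about 0.225 to 0.875 m from the base axis. Payload 3.4 kg.
Tool frame: the origin (TCP) lies on the mounting face of the last link; the fingertips stand 173 mm ahead of it and the grasp point (between the pads) lies 155 mm ahead of it; y points along the fingers, x is the direction in which the jaws open and shut, and the axes are right-handed (so a half turn about y gives the same grasp; the last joint's range is limited). The gripper opens to 85 mm and grips with 20 to 120 N. Pads are 22 mm wide; open, the fingers measure 114 mm over their backs; the gripper's body (76 mm by 85 mm) begins 54 mm behind the grasp point. The pads swing forward as they close: fully open they stand 13 mm farther back than shut.
Start: joints at [-1.382, 0.276, 1.505, -0, 1.361, -0.121], TCP at [0.175, -0.548, 0.405] pointing down, gripper open.
Joint ranges: [-2.89, 2.89], [-0.75, 2.08], [0.22, 2.7], [-1.18, 4.32], [0.11, 2.71], [-2.7, 2.7]. Speed limits (rad/s): [2.57, 2.57, 3.14, 3.14, 3.14, 3.14].

### API

Orientations are given as a unit quaternion [w, x, y, z].
In Python, from rig import manip, vision, ticket gives the robot as it stands.
- The arm moves only by the tool arm_command, never from a script. Its argument "increments" is one flat list of numbers, 7 for each row, row after row: the turn, a rotation vector about the tool's x, y, z in rad, then the shift along the tool's x, y, z in cm, then the closure, from 0 (fully open) to 1 (shut). In form: [wx, wy, wz, tx, ty, tz, hand, wx, wy, wz, tx, ty, tz, hand, ...]. A call has 1 to 8 rows; each row shifts and turns the commanded pose from where the row before left it, along the tool's axes as they then stand; what a row does not reach is not made up. A row lasts 1/8 s, in which the tool goes at most 62.5 mm and 10.7 degrees, less where a joint would pass 70% of its speed; a pose out of reach is approached as far as the arm can. A call is refused whole if a number of a shift passes 6.25 or a number of a turn 0.188, either way. A call with a gripper value outside its range is refused whole. The fingers move at their own pace and stop on an object; "grip_force" is the grip in N (left out, the last holds). Time passes only in rows, so rows that do not move let the fingers close. It gives the time, the measured TCP pose, the force and the opening at its end, in the units of the state.
- manip.get_state(): the state, without advancing time (a new reading comes with each control period).
- vision.get_image(name): name is "side" or "top"; returns the picture (480x640x3 uint8, red, green, blue); there is no depth.
- vision.camera_params(name): a dict with "vfov" (degrees; the focal length in pixels is half the picture's height over the tangent of half this angle, whatever the lens; pixels are square), "cx", "cy" (the principal point, pixels), "R" (3x3) and "t" (3): a world point X has camera coordinates R X + t. Camera axes: x right, y down, z forward; pixel columns grow to the right and rows downward; lengths in m; the calibration is good to about 2 mm. A picture is of the moment at which its call begins. camera_params takes no time and is no camera call.
- ticket.sign_off(): hands the job in, once; it reports no verdict.
The state is a dict: "clock": time; "qpos": joint angles; "qd": joint speeds; "effort": joint torques, N m; "position": TCP position; "ee_rot": TCP orientation; "contact_force": force on the tool from outside, world axes, zero at the start; "moment": the same for the moment, N m; "width": finger opening in m.
Only numpy, scipy, OpenCV 4.12 (cv2) and the standard library are available. Lean on these libraries where they do the work, as an engineer would, in place of code of your own. Each camera call takes 0.05 s, during which the arm holds its last target.

### The job

Pick up the wooden push stick by its upright grip and use its nose to slide the small cedar block, which waits in the flared mouth of the metal guide on the shelf, through the narrow channel and right out into the pocket at the far end. Only the push stick may touch the block, never the gripper. Then draw the stick back out of the mouth and set it down on its flat foot on the shelf in front of the guide, with the block left lying clear of the channel in the pocket.

Things in the scene. Friction and masses are not known exactly. Their poses are not given: they have to be found in the camera images.
- stick: Dark wooden push stick, 130 g, standing on its flat foot bar (mm: 225 long, 22 wide, 20 high); an upright grip block (50 long, 22 wide) rises from the bar to 73 above the underside. Grip it across the 22 mm, about 55 above the underside. Origin: underside, below the grip's centre; +x to the nose, the bar's longer end, 140 ahead (the tail is 85 behind); z up.
- nose (a point): Centre of the stick's flat nose face, 140 mm ahead of the stick's origin, 10 above its underside; axes as the stick's. The shelf before the guide's mouth (250 mm further along -x of the guide, 50 either side) is free but for block and stick; loose things right beside the guide are under 30 high.
- block: Small plain red cedar block, 64 long (x), 38 wide, 28 high, 36 g, lying flat in and just before the guide's flared mouth, its length along the feed within 10 degrees, its rear end 135 to 160 before the guide's origin. Origin: centre of its underside. (The broader cedar block, 90 x 62, beside the guide is not the one.)
- guide: Metal guide fixed to the shelf, floorless: things slide on the shelf. Origin: shelf level, centre of channel; +x = feed direction. Walls (mm) 24 high, 8 thick. In x: flared mouth -100 to -50 (90 narrowing to 46 inside), straight channel -50 to 50 (46 inside), pocket 50 to 150 (74 inside) to an end stop. Bridge over the channel at x 0 to 40, underside at 38, top 42: only the bar passes under.
There are look-alikes about, which are no part of the job. What is shaped like the stick but red is not meant.

How it is judged:
On the way, in this order (a step that is already met when the one before it is completed fails the run):
1. the held stick's nose pushes the block along the straight channel (contact force between stick and block above 0.02 N and contact force between the fingers and stick above 0.5 N and x of block in the frame of guide between -0.03 and 0.06 m and x of nose in the frame of guide above -0.09 m).
2. the block has come right out of the channel into the pocket (x of block in the frame of guide between 0.079 and 0.13 m), for 0.1 s.
At the end, for the whole second after the job is handed in: Block flat in the pocket, its centre 79 to 130 mm beyond the guide's origin along the feed direction and within 30 mm of the centre line; stick's nose out of the mouth (over 95 mm before the guide's origin), stick on its foot on the shelf, within 8 degrees of upright; both at rest (all of step 2 and y of block in the frame of guide between -0.03 and 0.03 m and height (world z) of each of block, stick below 0.01 m and x of nose in the frame of guide below -0.095 m and angle between stick's own z axis and vertical below 0.15 rad and linear speed of each of block, stick below 0.02 m/s); the robot touches nothing.
It fails at once if the gripper or arm touches the block (contact force between any of the fingers, the arm and block above 0.3 N).
It also fails if it takes over 43 s, if anything falls off the work surface, if the arm or the gripper's body presses on something with over 40 N, if the wrist force passes 120 N, or if a joint passes its speed limit or range.

## Working session

There is one attempt and no reset: what is moved stays moved. The work goes in short steps, Python scripts to look and compute and a tool call to move; the robot and the scene stay as the last step left them, time stands still between calls to the robot, and variables do not carry over. Pictures are saved under pics/ and viewed, and the job is handed in when it is done.

Besides the shell and the picture viewer there is one more tool, called after ">>>" as name(argument=value, ...) on one line, values as JSON. arm_command: Moves the arm, as the interface text tells. Its arguments: {"type":"object","properties":{"increments":{"type":"array"},"grip_force":{"type":"number"}},"required":["increments"]}

```bash
mkdir -p pics; ls; python3 - <<'E'
from rig import manip, vision, ticket
import cv2
for n in ("top","side"):
    im=vision.get_image(n); cv2.imwrite(f"pics/{n}0.png",im[:,:,::-1])
    print(n,vision.camera_params(n))
print(manip.get_state())
E
```

```text
pics
top {'vfov': 46.36324080452644, 'cx': 306.7057478487441, 'cy': 239.25633052651588, 'R': array([[ 0.0116343 , -0.9995461 ,  0.0277891 ],
       [-0.99674375, -0.01381033, -0.07944293],
       [ 0.07979065, -0.02677435, -0.996452  ]]), 't': array([-0.12102049,  0.41280761,  0.96712432])}
side {'vfov': 56.25013063773459, 'cx': 318.4873211039767, 'cy': 238.3574169218949, 'R': array([[ 0.69952909, -0.71450778, -0.01173363],
       [-0.36443394, -0.34257382, -0.86592787],
       [ 0.61469257,  0.61001787, -0.50003124]]), 't': array([-0.37630179,  0.16937729,  0.5687036 ])}
{'clock': 0.1, 'qpos': array([-1.38200009e+00,  2.76547649e-01,  1.50600799e+00,  2.69266275e-05,
        1.36070145e+00, -1.21008358e-01]), 'qd': array([-0.00188841, -0.0015557 , -0.00273015,  0.00075999, -0.00191476,
       -0.0003287 ]), 'effort': array([ 1.74260684e-03, -4.17698014e+01, -2.46404189e+01, -1.49958687e-04,
        5.73362777e-03, -4.29638064e-06]), 'position': array([ 0.17526225, -0.54744664,  0.40391633]), 'ee_rot': array([ 0.57156229, -0.57074515,  0.4172966 , -0.41644937]), 'contact_force': array([ 0.75113749,  0.43129001, -0.59948304]), 'moment': array([ 0.00105797, -0.00561537, -0.01851806]), 'width': 0.0854598858787658}
```

View pics/top0.png

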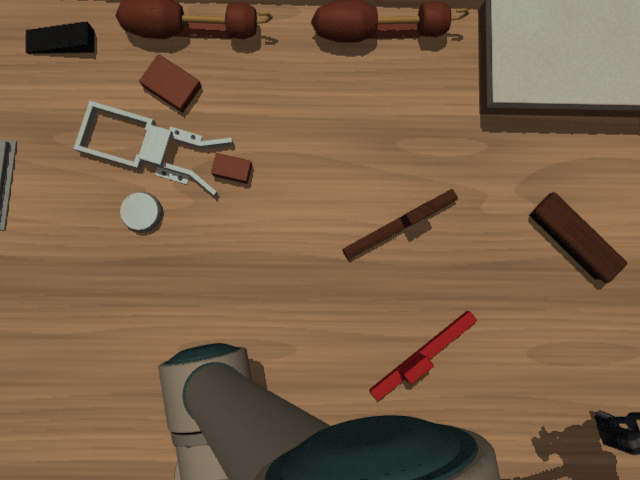

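View pics/side0.png

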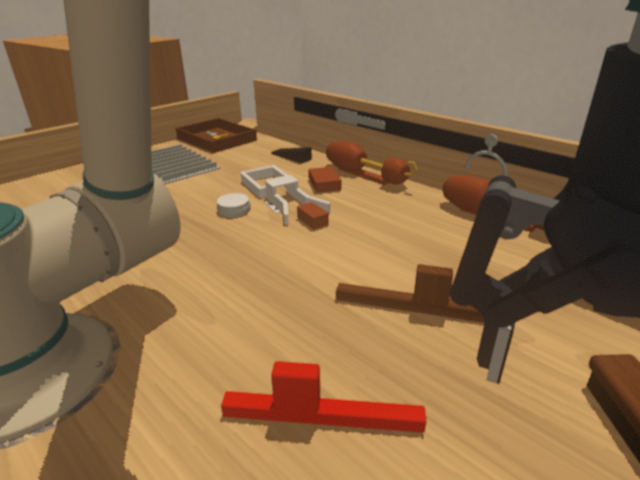

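```bash
cat > h.py <<'E'
import numpy as np, cv2
from rig import manip, vision, ticket
def ray(n,u,v):
    p=vision.camera_params(n); f=240/np.tan(np.radians(p['vfov']/2))
    R=np.array(p['R']);t=np.array(p['t'])
    return -R.T@t, R.T@np.array([(u-p['cx'])/f,(v-p['cy'])/f,1.])
def pt(n,u,v,z):
    c,d=ray(n,u,v); return c+d*(z-c[2])/d[2]
def px(n,X):
    p=vision.camera_params(n); f=240/np.tan(np.radians(p['vfov']/2))
    q=np.array(p['R'])@np.array(X)+np.array(p['t']); return np.array([p['cx']+f*q[0]/q[2],p['cy']+f*q[1]/q[2]])
E
python3 - <<'E'
import cv2
im=cv2.imread("pics/top0.png")
cv2.imwrite("pics/cropg.png",cv2.resize(im[85:215,65:265],None,fx=4,fy=4,interpolation=cv2.INTER_CUBIC))
cv2.imwrite("pics/crops.png",cv2.resize(im[175:275,330:470],None,fx=5,fy=5,interpolation=cv2.INTER_CUBIC))
E
```

```text
(no output)
```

View pics/cropg.png

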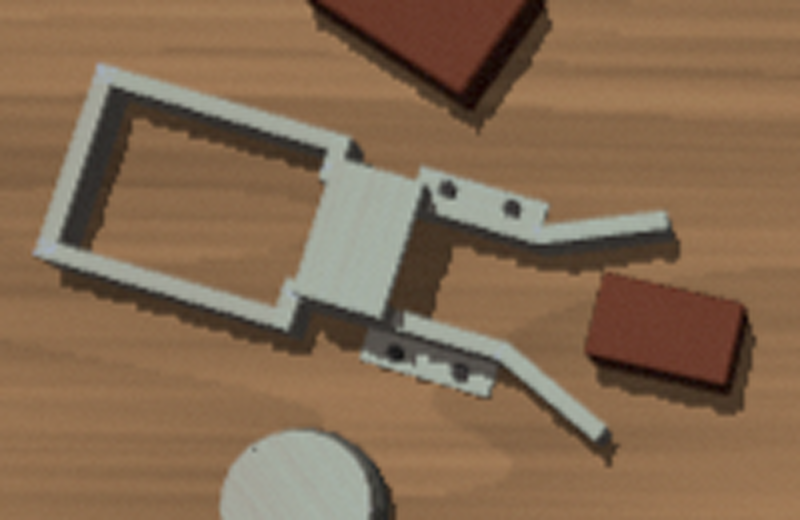

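View pics/crops.png

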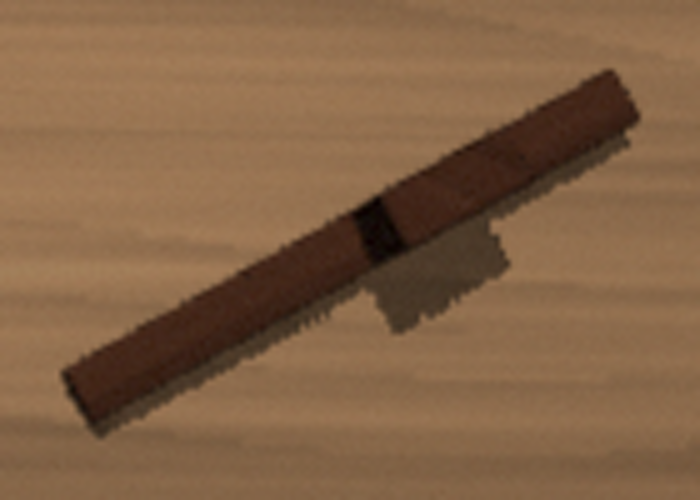

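```bash
python3 - <<'E'
from h import *
np.set_printoptions(precision=4,suppress=True)
G=lambda u,v,z:pt("top",65+(u+.5)/4-.5,85+(v+.5)/4-.5,z)
S=lambda u,v,z:pt("top",330+(u+.5)/5-.5,175+(v+.5)/5-.5,z)
print("cam",ray("top",0,0)[0],ray("side",0,0)[0], "nadir",px("top",[*ray("top",0,0)[0][:2],0]))
# correspondences for guide: local xy -> world
loc=[(158,45),(158,-45),(50,45),(50,-45)]
im=[(103,65),(36,257),(352,140),(287,330)]
# image up = world +x ; feed=+y ; left of feed (+y guide) = world -x = image down
loc=[(158,-45),(158,45),(42,-45),(42,45),(-100,-45),(-100,45)]
im=[(103,65),(36,257),(352,140),(287,330),(668,228),(597,441)]
W=np.array([G(*p,.024)[:2] for p in im]);L=np.array(loc)/1000
print(W); 
def fit(L,W):
    Lc=L-L.mean(0);Wc=W-W.mean(0);U,s,V=np.linalg.svd(Lc.T@Wc);R=(U@V).T
    t=W.mean(0)-R@L.mean(0); return R,t,W-(L@R.T+t)
R,t,r=fit(L,W);print("guide",t,np.degrees(np.arctan2(R[1,0],R[0,0])),"\n",r*1000)
B=np.array([G(*p,.028)[:2] for p in [(608,272),(748,303),(728,387),(585,350)]])
Lb=np.array([(32,-19),(-32,-19),(-32,19),(32,19)])/1000
Rb,tb,rb=fit(Lb,B);print("block",tb,np.degrees(np.arctan2(Rb[1,0],Rb[0,0])),"\n",rb*1000, "in guide",R.T@(tb-t))
St=np.array([S(*p,.02)[:2] for p in [(76,374),(106,424),(612,70),(640,115)]])
Ls=np.array([(140,-11),(140,11),(-85,-11),(-85,11)])/1000
Rs,ts,rs=fit(Ls,St);print("stick",ts,np.degrees(np.arctan2(Rs[1,0],Rs[0,0])),"\n",rs*1000,"in guide",R.T@(ts-t))
print(R.T,'grip front base', S(355,212,.02),S(375,265,.02), 'pred',Rs@[.025,0]+ts, 'tip top',S(390,195,.073),S(410,245,.073))
E
```

```text
cam [ 0.3357 -0.0894  0.9999] [-0.0246 -0.5578  0.4266] nadir [291.0757 283.9393]
[[0.6533 0.2688]
 [0.5668 0.2942]
 [0.6217 0.1587]
 [0.5364 0.1841]
 [0.5849 0.019 ]
 [0.4895 0.0478]]
guide [0.566  0.1301] 73.58107836213878 
 [[-0.546  -0.1919]
 [-0.6991 -0.2464]
 [ 0.6931  1.0262]
 [ 1.6466  0.9909]
 [ 3.9749 -2.4942]
 [-5.0695  0.9154]]
block [0.5394 0.0179] 77.1192954838209 
 [[-1.2515 -0.5004]
 [ 0.3196  0.3873]
 [-0.0563 -0.0831]
 [ 0.9882  0.1962]] in guide [-0.1152 -0.0062]
stick [ 0.4583 -0.3069] 120.43067250820822 
 [[ 0.3658 -2.1466]
 [ 1.912  -1.6563]
 [-2.6171  1.2737]
 [ 0.3393  2.5292]] in guide [-0.4497 -0.0202]
[[ 0.2827  0.9592]
 [-0.9592  0.2827]] grip front base [ 0.4559 -0.2813  0.02  ] [ 0.4372 -0.2884  0.02  ] pred [ 0.4456 -0.2854] tip top [ 0.4553 -0.2827  0.073 ] [ 0.4386 -0.2894  0.073 ]
```

```bash
cat >> h.py <<'E'
from scipy.spatial.transform import Rotation as Ro
GT=np.array([.566,.1301]);GA=np.radians(73.6)
GR=np.array([[np.cos(GA),-np.sin(GA)],[np.sin(GA),np.cos(GA)]])
def tool():
    s=manip.get_state(); q=s['ee_rot']; return s,Ro.from_quat([q[1],q[2],q[3],q[0]])
def plan(goal,yawdir):
    """goal TCP world pos; yawdir (deg): direction for tool y (mod 180); tool down"""
    s,R=tool(); M=R.as_matrix()
    best=None
    for k in (0,180):
        a=np.radians(yawdir+k); y=np.array([np.cos(a),np.sin(a),0]); z=np.array([0,0,-1.]); x=np.cross(y,z)
        T=Ro.from_matrix(np.c_[x,y,z]); rv=(R.inv()*T).as_rotvec()
        print("k",k,"turn total",rv.round(4),"shift in present tool axes cm",(M.T@(goal-s['position'])*100).round(3),"in final axes",(T.as_matrix().T@(goal-s['position'])*100).round(3))
    print("t",s['clock'],"pos",s['position'].round(4),"q",s['qpos'].round(3),"F",s['contact_force'].round(2),"w",round(s['width'],4),"tool axes\n",M.round(4))
E
python3 - <<'E'
from h import *
plan(np.array([.4583,-.3069,.30]),120.4)
E
```

```text
k 0 turn total [-1.3047  1.0461  1.0437] shift in present tool axes cm [-14.263  10.423  34.287] in final axes [-36.585   6.425  10.392]
k 180 turn total [-1.0981 -1.3695 -1.371 ] shift in present tool axes cm [-14.263  10.423  34.287] in final axes [36.585 -6.425 10.392]
t 0.1 pos [ 0.1753 -0.5474  0.4039] q [-1.382  0.277  1.506  0.     1.361 -0.121] F [ 0.75  0.43 -0.6 ] w 0.0855 tool axes
 [[ 3.049e-01 -3.000e-04  9.524e-01]
 [-9.524e-01  1.600e-03  3.049e-01]
 [-1.600e-03 -1.000e+00  2.000e-04]]
```

>>> arm_command(increments=[0, -0.179, 0, -1.4, 1.0, 3.4, 0, 0, -0.179, 0, -0.8, 1.0, 3.6, 0, 0, -0.179, 0, -0.1, 1.0, 3.7, 0, 0, -0.179, 0, 0.5, 1.0, 3.7, 0, 0, -0.179, 0, 1.2, 1.0, 3.5, 0, 0, -0.179, 0, 1.8, 1.0, 3.2, 0, 0, -0.179, 0, 2.3, 1.0, 2.9, 0, 0, -0.179, 0, 2.8, 1.0, 2.4, 0])

```text
clock: 1.1
position: [0.4017, -0.3557, 0.324]
ee_rot: [0.704, -0.704, -0.062, 0.063]
contact_force: [0.7, -1.2, -0.0]
width: 0.0854
```

```bash
python3 - <<'E'
s=open('h.py').read().split("def plan")[0]
s+='''
def plan(goal,xdir):
    """goal TCP; xdir deg: direction of tool x; tool y down"""
    s,R=tool(); M=R.as_matrix()
    a=np.radians(xdir); x=np.array([np.cos(a),np.sin(a),0]); y=np.array([0,0,-1.]); z=np.cross(x,y)
    T=Ro.from_matrix(np.c_[x,y,z]); rv=(R.inv()*T).as_rotvec(); d=goal-s['position']
    print("turn",rv.round(4),"shift now-axes",(M.T@d*100).round(2),"final-axes",(T.as_matrix().T@d*100).round(2))
    print("t",s['clock'],"pos",s['position'].round(4),"q",s['qpos'].round(3),"F",s['contact_force'].round(2),"w",round(s['width'],4))
'''
open('h.py','w').write(s)
E
python3 -c "
from h import *
plan(np.array([.4583,-.3069,.30]),30.4)"
```

```text
turn [-5.000e-04 -3.537e-01 -3.000e-04] shift now-axes [6.43 2.4  3.81] final-axes [7.35 2.4  1.35]
t 1.1 pos [ 0.4017 -0.3557  0.324 ] q [-0.854  0.278  1.714 -0.     1.15  -1.031] F [ 0.73 -1.18 -0.04] w 0.0854
```

>>> arm_command(increments=[0, -0.177, 0, 3.2, 1.2, 1.9, 0, 0, -0.177, 0, 3.5, 1.2, 1.3, 0, 0, 0, 0, 0, 0, 0, 0])

```text
clock: 1.48
position: [0.4588, -0.3066, 0.2993]
ee_rot: [0.684, -0.682, -0.184, 0.185]
contact_force: [-0.3, 0.1, -0.8]
width: 0.0853
```

```bash
python3 -c "
from h import *
plan(np.array([.4583,-.3069,.21]),30.4)
for n in ('top','side'): cv2.imwrite(f'pics/{n}1.png',vision.get_image(n)[:,:,::-1])"
```

```text
turn [-0.0028 -0.0024 -0.0004] shift now-axes [-0.05  8.93 -0.03] final-axes [-0.06  8.93 -0.  ]
t 1.475 pos [ 0.4588 -0.3066  0.2993] q [-7.150e-01  3.220e-01  1.716e+00  1.000e-03  1.106e+00 -1.244e+00] F [-0.25  0.12 -0.76] w 0.0853
```

View pics/side1.png

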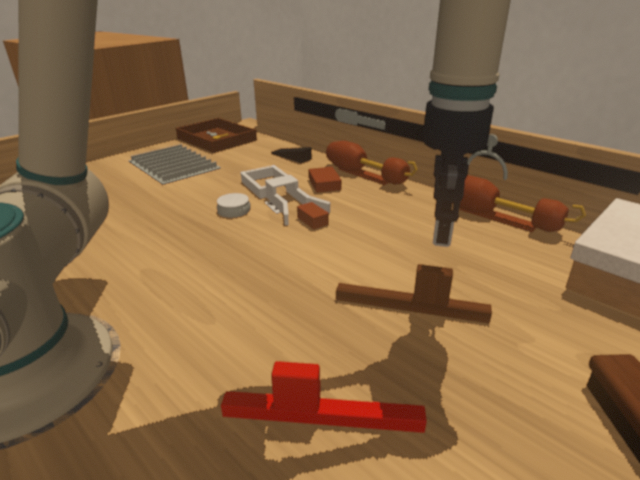

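```bash
python3 -c "
from h import *
a=np.radians(120.4);t=np.array([.4583,-.3069]);d=np.array([np.cos(a),np.sin(a)]);n=np.array([-d[1],d[0]])
for x,y,z in [(140,11,20),(140,11,0),(140,-11,20),(-85,11,20),(-85,11,0),(25,11,73),(-25,11,73),(25,11,20),(-25,11,20)]:
  print((x,y,z),px('side',[*(t+d*x/1e3+n*y/1e3),z/1e3]).round(1))
im=cv2.imread('pics/side1.png');cv2.imwrite('pics/cs.png',cv2.resize(im[250:330,325:505],None,fx=4,fy=4,interpolation=cv2.INTER_CUBIC))"
```

```text
(140, 11, 20) [335.  291.6]
(140, 11, 0) [334.9 302.2]
(140, -11, 20) [338.  283.3]
(-85, 11, 20) [493.  313.7]
(-85, 11, 0) [490.4 324.7]
(25, 11, 73) [416.4 272.1]
(-25, 11, 73) [453.7 276.8]
(25, 11, 20) [412.8 302.5]
(-25, 11, 20) [448.5 307.5]
```

View pics/cs.png

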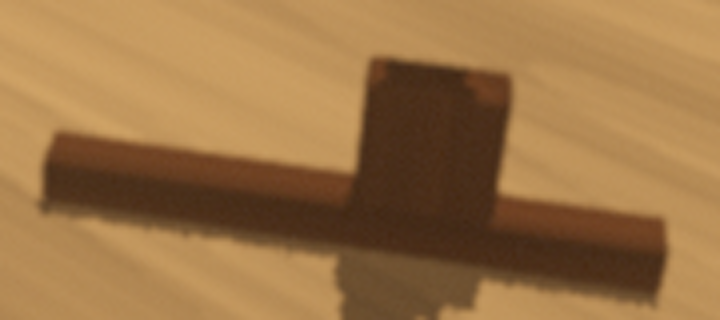

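>>> arm_command(increments=[0, 0, 0, 0, 3.0, 0, 0, 0, 0, 0, 0, 3.0, 0, 0, 0, 0, 0, 0, 2.0, 0, 0, 0, 0, 0, 0, 0.9, 0, 0, 0, 0, 0, 0, 0, 0, 0, 0, 0, 0, 0, 0, 0, 1, 0, 0, 0, 0, 0, 0, 1, 0, 0, 0, 0, 0, 0, 1], grip_force=50)

```text
clock: 2.58
position: [0.4579, -0.3085, 0.2123]
ee_rot: [-0.682, 0.683, 0.184, -0.183]
contact_force: [0.8, 0.1, -0.2]
width: 0.0324
```

>>> arm_command(increments=[0, 0, 0, 0, 0, 0, 1, 0, 0, 0, 0, 0, 0, 1, 0, 0, 0, 0, 0, 0, 1])

```text
clock: 2.95
position: [0.4579, -0.3085, 0.2122]
ee_rot: [-0.683, 0.683, 0.184, -0.183]
contact_force: [1.0, 0.9, 5.2]
width: 0.0213
```

```bash
python3 -c "
from h import *
plan(np.array([.4583,-.3069,.21]),30.4)"
```

```text
turn [ 0.0008 -0.0055  0.0003] shift now-axes [0.11 0.22 0.12] final-axes [0.11 0.22 0.12]
t 2.95 pos [ 0.4579 -0.3085  0.2122] q [-0.719  0.418  1.824  0.     0.899 -1.244] F [1.   0.93 5.17] w 0.0213
```

>>> arm_command(increments=[0, 0, 0, 0, -1.5, 0, 1, 0, 0, 0, 0, -1.5, 0, 1, 0, 0.1645, 0, 1.8, 0, 2.2, 1, 0, 0.1645, 0, 1.4, 0, 2.5, 1, 0, 0.1645, 0, 1.0, 0, 2.7, 1, 0, 0.1645, 0, 0.5, 0, 2.8, 1, 0, 0.1645, 0, 0.1, 0, 2.8, 1, 0, 0, 0, 0, 0, 0, 1])

```text
clock: 3.95
position: [0.4799, -0.1664, 0.2424]
ee_rot: [0.699, -0.699, 0.104, -0.104]
contact_force: [-0.5, -0.2, -1.8]
width: 0.0214
```

>>> arm_command(increments=[0, 0, 0, 0, 0, 0, 1, 0, 0, 0, 0, 0, 0, 1])

```text
clock: 4.2
position: [0.48, -0.1687, 0.242]
ee_rot: [-0.699, 0.7, -0.105, 0.105]
contact_force: [0.9, 0.5, -1.3]
width: 0.0211
```

```bash
python3 -c "
from h import *
plan(np.array([*(GT+GR@[-.31,0]),.215]),-16.4)
for n in ('top','side'): cv2.imwrite(f'pics/{n}2.png',vision.get_image(n)[:,:,::-1])
im=cv2.imread('pics/top2.png');cv2.imwrite('pics/ct2.png',cv2.resize(im[85:285,65:365],None,fx=2.66,fy=2.66,interpolation=cv2.INTER_CUBIC))"
```

```text
turn [ 0.0006 -0.0112  0.0007] shift now-axes [-0.19  2.7   0.09] final-axes [-0.19  2.7   0.09]
t 4.2 pos [ 0.48   -0.1687  0.242 ] q [-4.750e-01  3.270e-01  1.884e+00 -1.000e-03  9.300e-01 -1.770e-01] F [ 0.94  0.52 -1.32] w 0.0211
```

View pics/ct2.png

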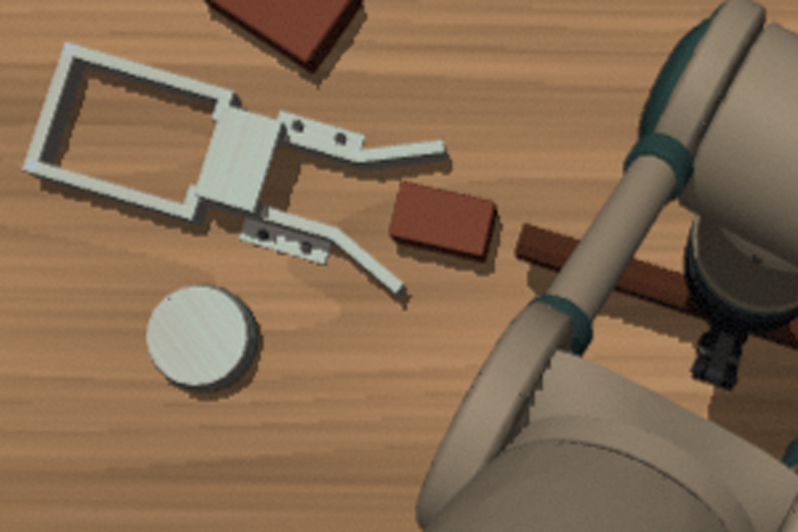

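View pics/side2.png

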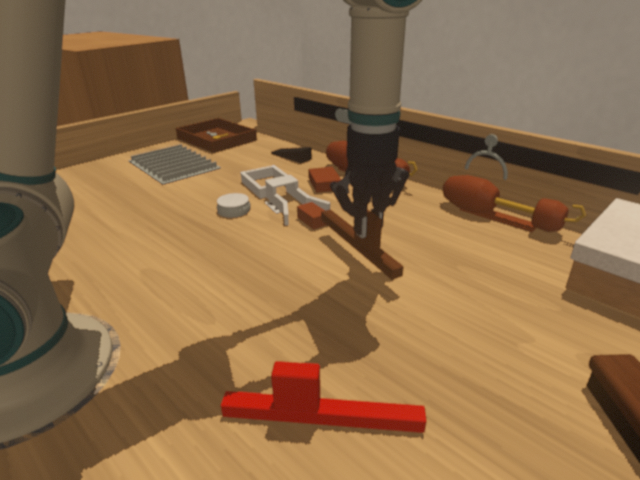

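>>> arm_command(increments=[0, -0.011, 0, 0.2, 1.4, 0, 1, 0, 0, 0, 0, 1.2, 0, 1, 0, 0, 0, 0, 0, 1.0, 1, 0, 0, 0, 0, 0, 1.0, 1, 0, 0, 0, -0.1, 0, 1.0, 1, 0, 0, 0, -0.1, 0, 1.0, 1, 0, 0, 0, -0.1, 0, 1.0, 1, 0, 0, 0, -0.1, 0, 1.0, 1])

```text
clock: 5.3
position: [0.4951, -0.109, 0.2159]
ee_rot: [-0.7, 0.7, -0.101, 0.101]
contact_force: [0.2, -0.6, -1.7]
width: 0.0212
```

```bash
python3 -c "
from h import *
plan(np.array([*(GT+GR@[-.078,0]),.215]),-16.4)
im=vision.get_image('top')[:,:,::-1];cv2.imwrite('pics/ct3.png',cv2.resize(im[85:285,65:365],None,fx=2.66,fy=2.66,interpolation=cv2.INTER_CUBIC))
im=vision.get_image('side')[:,:,::-1];cv2.imwrite('pics/cs3.png',cv2.resize(im[120:320,200:500],None,fx=2.66,fy=2.66,interpolation=cv2.INTER_CUBIC))"
```

```text
turn [ 0.0001 -0.0001  0.0004] shift now-axes [ 0.05  0.09 17.14] final-axes [ 0.05  0.09 17.14]
t 5.3 pos [ 0.4951 -0.109   0.2159] q [-0.354  0.359  1.919 -0.     0.864 -0.068] F [ 0.21 -0.58 -1.67] w 0.0212
```

View pics/ct3.png

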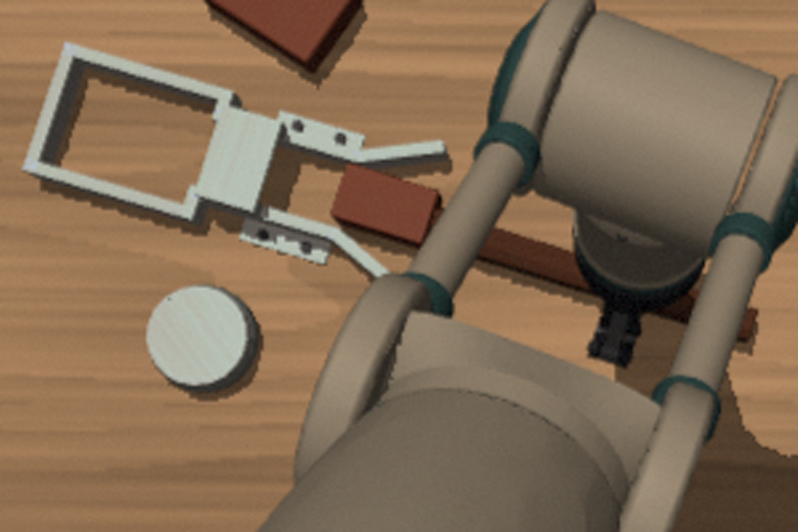

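View pics/cs3.png

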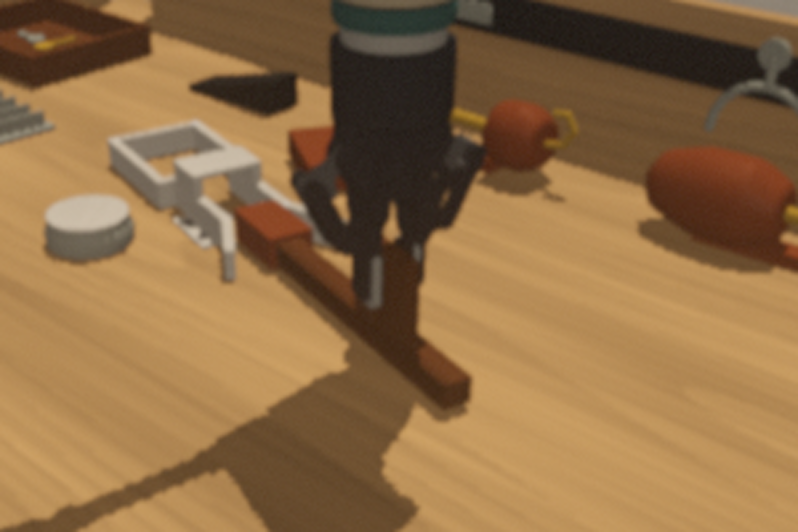

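>>> arm_command(increments=[0, 0, 0, 0, 0, 1.0, 1, 0, 0, 0, 0, 0, 1.0, 1, 0, 0, 0, 0, 0, 1.0, 1, 0, 0, 0, 0, 0, 1.0, 1, 0, 0, 0, 0, 0, 1.0, 1, 0, 0, 0, 0, 0, 1.0, 1, 0, 0, 0, 0, 0, 1.0, 1, 0, 0, 0, 0, 0, 1.0, 1])

```text
clock: 6.4
position: [0.5178, -0.0323, 0.2157]
ee_rot: [-0.7, 0.7, -0.101, 0.101]
contact_force: [-0.1, -1.3, -1.5]
width: 0.0213
```

```bash
python3 -c "
from h import *
plan(np.array([*(GT+GR@[-.078,0]),.215]),-16.4)
im=vision.get_image('top')[:,:,::-1];cv2.imwrite('pics/ct4.png',cv2.resize(im[85:285,65:365],None,fx=2.66,fy=2.66,interpolation=cv2.INTER_CUBIC))
im=vision.get_image('side')[:,:,::-1];cv2.imwrite('pics/cs4.png',cv2.resize(im[120:320,200:500],None,fx=2.66,fy=2.66,interpolation=cv2.INTER_CUBIC))"
```

```text
turn [ 0.0001 -0.0002  0.0001] shift now-axes [0.04 0.07 9.14] final-axes [0.04 0.07 9.14]
t 6.4 pos [ 0.5178 -0.0323  0.2157] q [-0.197  0.373  1.893 -0.     0.875  0.09 ] F [-0.06 -1.27 -1.46] w 0.0213
```

View pics/ct4.png

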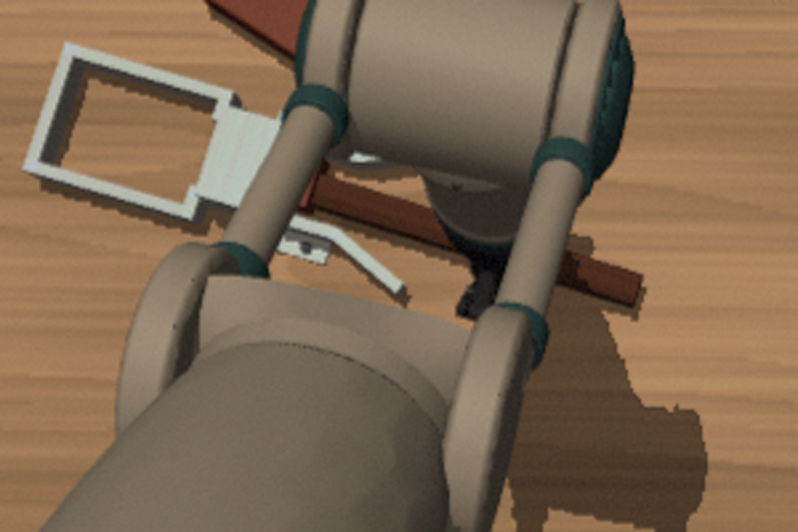

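View pics/cs4.png

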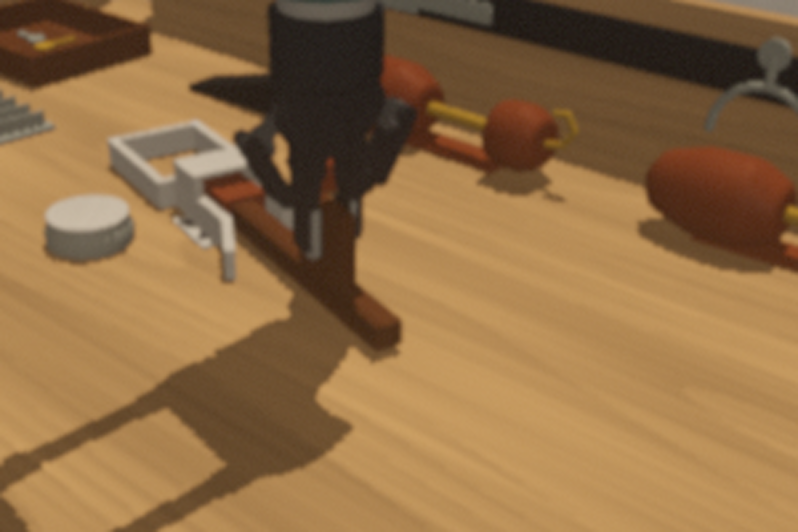

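>>> arm_command(increments=[0, 0, 0, 0, 0, 1.0, 1, 0, 0, 0, 0, 0, 1.0, 1, 0, 0, 0, 0, 0, 1.0, 1, 0, 0, 0, 0, 0, 1.0, 1, 0, 0, 0, 0, 0, 1.0, 1, 0, 0, 0, 0, 0, 1.0, 1, 0, 0, 0, 0, 0, 1.0, 1, 0, 0, 0, 0, 0, 1.0, 1])

```text
clock: 7.5
position: [0.5404, 0.0444, 0.2157]
ee_rot: [-0.7, 0.7, -0.101, 0.101]
contact_force: [1.1, 0.6, -0.9]
width: 0.0215
```

>>> arm_command(increments=[0, 0, 0, 0, 0, 0.9, 1, 0, 0, 0, 0, 0, 0.5, 1, 0, 0, 0, 0, 0, 0, 1, 0, 0, 0, 0, 0, 0, 1])

```text
clock: 8.0
position: [0.5441, 0.057, 0.2156]
ee_rot: [-0.7, 0.7, -0.101, 0.101]
contact_force: [0.8, 0.2, -1.3]
width: 0.0214
```

```bash
python3 -c "
from h import *
plan(np.array([*(GT+GR@[-.27,0]),.215]),-16.4)
im=vision.get_image('top')[:,:,::-1];cv2.imwrite('pics/ct5.png',cv2.resize(im[85:285,65:365],None,fx=2.66,fy=2.66,interpolation=cv2.INTER_CUBIC))
im=vision.get_image('side')[:,:,::-1];cv2.imwrite('pics/cs5.png',cv2.resize(im[120:320,200:500],None,fx=2.66,fy=2.66,interpolation=cv2.INTER_CUBIC))"
```

```text
turn [ 0.0003 -0.0003 -0.0001] shift now-axes [  0.05   0.07 -19.37] final-axes [  0.04   0.06 -19.37]
t 8.0 pos [0.5441 0.057  0.2156] q [-0.023  0.407  1.831 -0.     0.903  0.264] F [ 0.8   0.15 -1.34] w 0.0214
```

View pics/ct5.png

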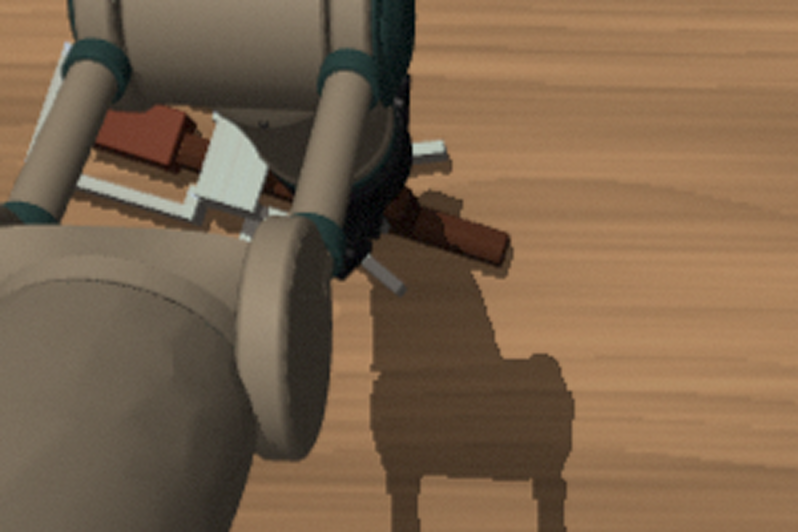

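View pics/cs5.png

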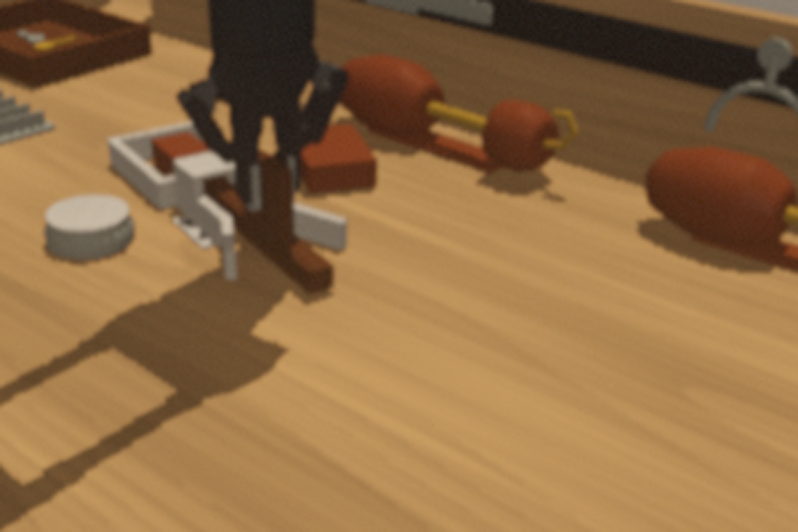

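>>> arm_command(increments=[0, 0, 0, 0, 0, -1.0, 1, 0, 0, 0, 0, 0, -2.5, 1, 0, 0, 0, 0, 0, -3.0, 1, 0, 0, 0, 0, 0, -3.5, 1, 0, 0, 0, 0, 0, -3.5, 1, 0, 0, 0, 0, 0, -3.5, 1, 0, 0, 0, 0, 0, -2.0, 1, 0, 0, 0, 0, 0, -1.0, 1])

```text
clock: 9.1
position: [0.487, -0.1362, 0.2158]
ee_rot: [-0.7, 0.7, -0.102, 0.102]
contact_force: [0.2, 1.2, -0.9]
width: 0.0216
```

>>> arm_command(increments=[0, 0, 0, 0, 0, 0, 1, 0, 0, 0, 0, 0.2, 0, 1, 0, 0, 0, 0, 0, 0, 1])

```text
clock: 9.48
position: [0.4877, -0.134, 0.2135]
ee_rot: [0.7, -0.7, 0.101, -0.1]
contact_force: [0.2, -0.1, -1.3]
width: 0.0212
```

```bash
python3 -c "
from h import *
plan(np.array([*(GT+GR@[-.27,0]),.2122]),-16.4)
im=vision.get_image('top')[:,:,::-1];cv2.imwrite('pics/ct6.png',cv2.resize(im[85:285,65:365],None,fx=2.66,fy=2.66,interpolation=cv2.INTER_CUBIC))
im=vision.get_image('side')[:,:,::-1];cv2.imwrite('pics/cs6.png',cv2.resize(im[120:320,200:500],None,fx=2.66,fy=2.66,interpolation=cv2.INTER_CUBIC))"
```

```text
turn [-0.0002  0.0007 -0.0005] shift now-axes [0.06 0.13 0.54] final-axes [0.06 0.13 0.54]
t 9.475 pos [ 0.4877 -0.134   0.2135] q [-0.406  0.361  1.924  0.     0.857 -0.12 ] F [ 0.19 -0.09 -1.35] w 0.0212
```

View pics/ct6.png

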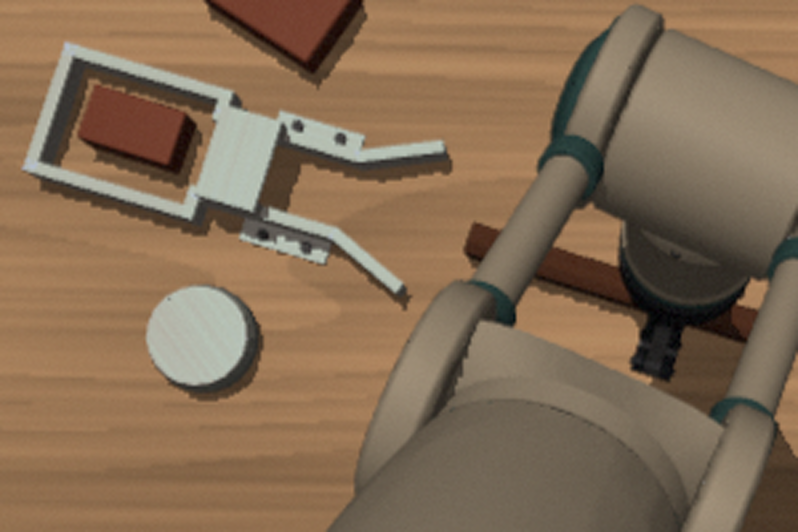

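View pics/cs6.png

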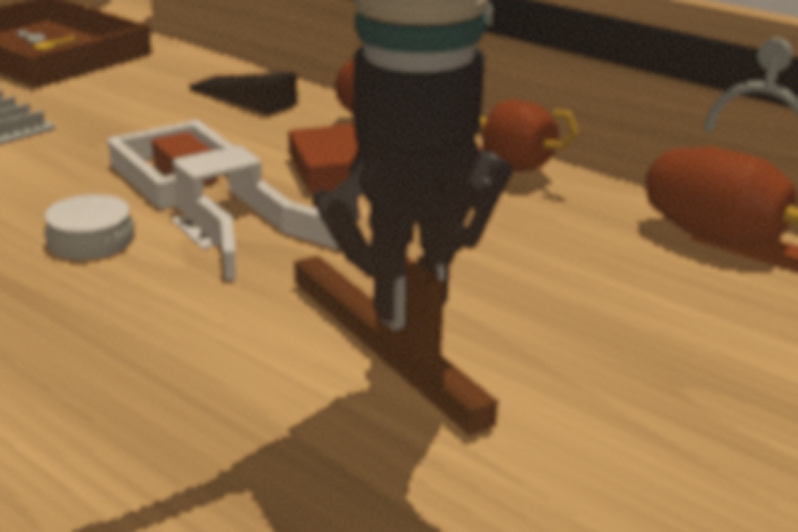

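>>> arm_command(increments=[0, 0, 0, 0, 0.15, 0, 1, 0, 0, 0, 0, 0, 0, 1, 0, 0, 0, 0, 0, 0, 0, 0, 0, 0, 0, 0, 0, 0, 0, 0, 0, 0, 0, 0, 0, 0, 0, 0, 0, 0, 0, 0, 0, 0, 0, 0, 0, 0, 0, 0, 0, 0, 0, 0, 0, 0])

```text
clock: 10.58
position: [0.4876, -0.1347, 0.2122]
ee_rot: [-0.7, 0.7, -0.101, 0.101]
contact_force: [-0.1, -0.4, -0.1]
width: 0.0851
```

>>> arm_command(increments=[0, 0, 0, 0, -1.0, 0, 0, 0, 0, 0, 0, -2.5, 0, 0, 0, 0, 0, 0, -3.0, 0, 0, 0, 0, 0, 0, -3.0, 0, 0, 0, 0, 0, 0, -3.0, 0, 0, 0, 0, 0, -3.0, 0, -5.0, 0, 0, 0, 0, 0, 0, -5.0, 0, 0, 0, 0, 0, 0, 0, 0])

```text
clock: 11.58
position: [0.4298, -0.2245, 0.3382]
ee_rot: [-0.699, 0.7, -0.102, 0.103]
contact_force: [0.7, -0.0, 0.8]
width: 0.085
```

```bash
python3 -c "
from h import *
np.set_printoptions(precision=4,suppress=True)
plan(np.array([*(GT+GR@[-.27,0]),.2122]),-16.4)
im=vision.get_image('top')[:,:,::-1];cv2.imwrite('pics/ct7.png',cv2.resize(im[85:285,65:365],None,fx=2.66,fy=2.66,interpolation=cv2.INTER_CUBIC))
im=vision.get_image('side')[:,:,::-1];cv2.imwrite('pics/cs7.png',cv2.resize(im[120:320,200:500],None,fx=2.66,fy=2.66,interpolation=cv2.INTER_CUBIC))
for p in [(93,86),(193,120),(172,165),(79,132)]:
  w=pt('top',65+p[0]/2.66,85+p[1]/2.66,.028)[:2]; print(GR.T@(w-GT))
"
```

```text
turn [ 0.0018 -0.0045  0.002 ] shift now-axes [ 2.98 12.59 10.9 ] final-axes [ 3.05 12.6  10.87]
t 11.575 pos [ 0.4298 -0.2245  0.3382] q [-0.625  0.19   1.798 -0.001  1.151 -0.333] F [ 0.66 -0.02  0.75] w 0.085
[ 0.1305 -0.0208]
[ 0.061  -0.0188]
[0.0645 0.0139]
[0.1293 0.0111]
```

View pics/ct7.png

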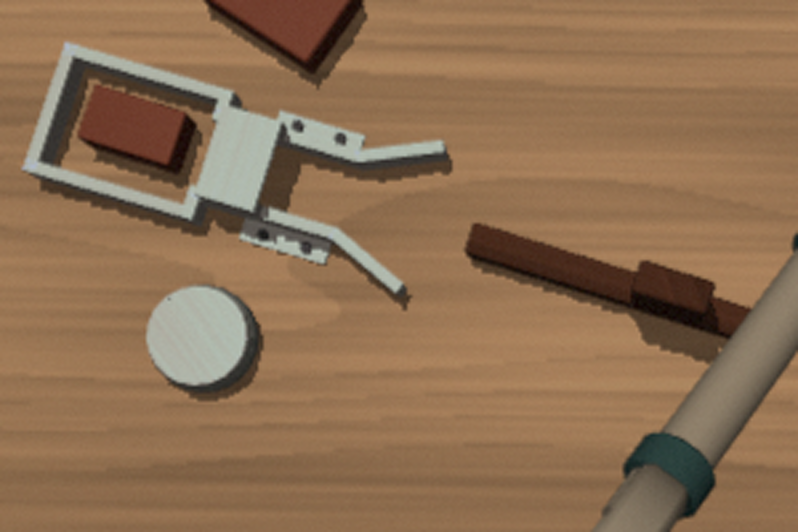

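View pics/cs7.png

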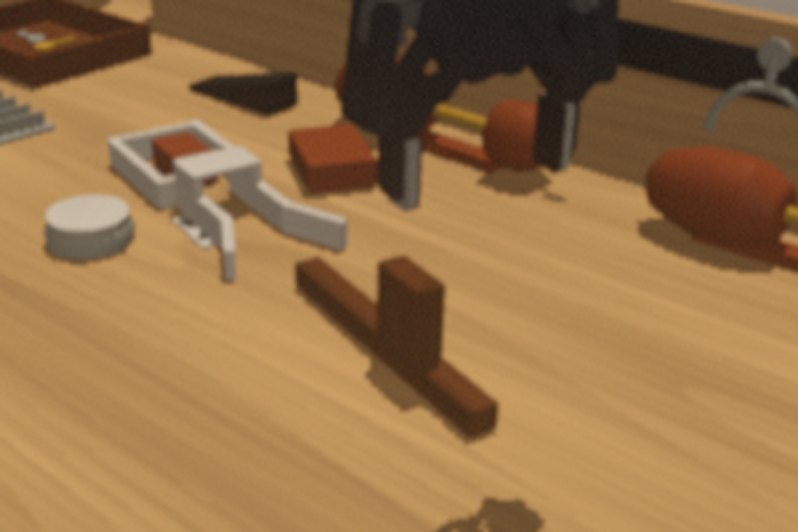

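```bash
python3 -c "
from h import *
w=pt('top',65+470/2.66,85+240/2.66,.02)[:2]; print('nose',GR.T@(w-GT))
print(ticket.sign_off())"
```

```text
nose [-0.13573826  0.00181605]
the job is handed in; nothing more can be done
None
```

I picked up the dark push stick by its grip and pushed the small cedar block through the channel into the pocket. I then drew the stick back, set it down on its foot in front of the guide, let go and raised the gripper clear. The job was handed in about 12 s into the 43 s allowed.

My last checks, all from the pictures and good to about 2–3 mm:
- **Block:** it lies flat in the pocket, about 96 mm beyond the guide's origin and about 4 mm off the centre line.
- **Stick:** it stands upright on the shelf, with its nose about 136 mm before the guide's origin.
- **Robot:** the gripper is open and well above everything, and the wrist force reads close to zero. The pictures showed the gripper well away from the block throughout.

No check failed or disagreed. Contact force between the stick and the block could not be read directly. I took the push as good from the block's movement in the pictures.

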